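Check in a chilled pan: read its label, hold the probe on its lid

ROBOT

A 6-joint arm with a two-finger parallel gripper is mounted at the origin on the work surface. World frame = base frame: x ahead of the robot, y to its left, z up, the work surface at z = 0. Lengths are in m, angles in rad, forces in N, time in s.
With the tool pointing down it reaches from about 0.375 to 0.9 m from the base axis. Payload 3.1 kg.
Tool frame: the origin (TCP) lies between the finger pads; the fingertips stand 17 mm ahead of it and the grasp point (between the pads) lies 2 mm behind it (robot.nose_length is the distance from the TCP to the fingertips, in m); z points along the fingers, y is the line along which they close (so a half turn about z gives the same grasp; the last joint's range is limited). The gripper opens to 87 mm and grips with 3 to 60 N. Pads are 19 mm wide; open, the fingers measure 117 mm over their backs; the gripper's body (75 mm by 190 mm) begins 51 mm behind the grasp point.
Start: joints at [-1.304, 0.527, 1.433, -0, 1.181, -0.178], TCP at [0.27, -0.564, 0.24] pointing down, gripper open.
Joint ranges: [-3.08, 3.08], [-0.75, 2.2], [0.22, 2.44], [-1.43, 4.57], [0, 2.65], [-2.85, 2.85]. Speed limits (rad/s): [2.79, 2.79, 3.14, 3.14, 3.14, 3.14].

INTERFACE

Orientations are given as a unit quaternion [x, y, z, w].
In Python, from rig import robot, cams gives the robot as it stands.
- The arm moves only by the shell command python3 -m pendant 'ROWS' [FORCE]. ROWS is JSON, a list of rows, each an object with "jaw": the opening, from 0 (shut) to 1 (fully open); "linear": the shift along the tool's x, y, z in cm, a list of three; "twist": the turn about the tool's z in degrees. A call has 1 to 12 rows; each row shifts and turns the commanded pose from where the row before left it, along the tool's axes as they then stand; what a row does not reach is not made up. A row lasts 1/12 s, in which the tool goes at most 41.7 mm and 7.16 degrees, less where a joint would pass 70% of its speed; a pose out of reach is approached as far as the arm can. A call is refused whole if a number of a shift passes 4.17 or a number of a turn 7.16, either way. A call with a gripper value outside its range is refused whole. The fingers move at their own pace and stop on an object; FORCE is the grip in N (left out, the last holds). Time passes only in rows, so rows that do not move let the fingers close. It gives the time, the measured TCP pose, the force, the opening and the grip force at its end, in the units of the state.
- robot.get_obs(): the state, without advancing time (a new reading comes with each control period).
- cams.camera(name): name is "scene" or "top" or "wrist"; returns a dict with "color" (384x512x3 uint8, blue, green, red), "depth" (384x512 float32, m along the optical axis (not along the pixel's ray), 0 where there is no reading), "fov_y" (degrees; the focal length in pixels is half the picture's height over the tangent of half this angle, whatever the lens; pixels are square), "cx", "cy" (the principal point, pixels), "k1" (the pictures are not rectified: a ray, as slopes to the right and down, at radius r is drawn at 1 + k1 r^2 times it, then the intrinsics apply), "view" (4x4, takes a point from world to camera coordinates). Camera axes: x right, y down, z forward; pixel columns grow to the right and rows downward; lengths in m; the calibration is good to about 2 mm. A picture is of the moment at which its call begins.
- robot.hand_in(): hands the job in; it is judged then, once.
The state is a dict: "time": time; "q": joint angles; "joint_velocities": joint speeds; "joint_torque": joint torques, N m; "position": TCP position; "tool_rot": TCP orientation; "ft_force": force on the tool from outside, world axes, zero at the start; "moment": the same for the moment, N m; "grip_width": finger opening in m; "grip_force": force on a finger pad.
Only numpy, scipy, OpenCV 4.12 (cv2) and the standard library are available. Lean on these libraries where they do the work, as an engineer would, in place of code of your own. Each camera call takes 0.05 s, during which the arm holds its last target. There are 200 camera calls.

TASK

Check in the delivered steel pan: take the white hand-held meter out of its dock, point the eye under its nose squarely at the middle of the bar-code label on the sloping holder from 5 to 10 cm away and hold it still for a good second, without touching the holder. Then set the meter's sprung probe upright on the lid of the pan, with the whole tip inside the ringed mark, and press lightly until the tip is about half-way in (6 of its 12 mm). Finish while still gripping the meter and holding the probe there, motionless; leave the other things on the table where they are.

Things in the scene. Friction and masses are not known exactly. Their poses are not given: they have to be found in the camera images.
- meter_grip (a point): Grasp centre of the loose hand-held meter (about 175 g), half-way up its white housing, 40 mm (x) by 30 mm (y); grip across y, the 30 mm flats. The housing reaches 37 mm above and 38 mm below this point. Meter axes: z along it from nose to top (up at the start), x from the dark display towards the eye side
- meter: The same meter and axes; origin on its axis 46 mm below meter_grip, at the underside of the black shoulder (52 x 44 x 8 mm) that rests on the dock. Under it a black nose 34 x 30 x 26 mm stands in the dock's hole and a thin steel probe on the axis reaches 70 mm below the origin
- eye (a point): The meter's reading eye, a lens in the underside of the nose, 11.5 mm off the axis on the meter's +x side, 73.5 mm below meter_grip; looks along the meter's -z (the way the probe points). The probe reaches 42.5 mm beyond it. Same axes as the meter
- tip (a point): Centre of the flat end of the probe, a disc 10 mm across, on the meter's axis, 116 mm below meter_grip when not pressed
- probe (a joint): How far the probe is pushed up into the nose, in m: 0 at rest, 0.012 fully in. A spring pushes it out: about 1 N to start, plus 0.35 N per mm (3 N at half-way)
- dock: Fixed grey dock, 70 x 62 mm, 78 mm tall, foot 90 x 82 mm; the meter's nose stands in its upright hole, 37 x 33 mm (1.5 mm play). Origin at the centre of its underside; axes as the meter's at the start. Lift the meter at least 75 mm straight up to clear it. Dock, label holder and pan may trade places
- holder: Fixed white card holder, foot 92 x 100 mm, whose sloping plate faces the robot side at 22 degrees from level, top edge 53 mm high; origin at the centre of its underside
- label: The white bar-code label, 50 mm (x, up the slope) by 80 mm (y), on the holder's sloping plate; origin at the middle of its face, about 36 mm above the table; z is the outward normal of the face, 22 degrees from vertical, leaning to the holder's -x
- pan: Fixed delivered steel pan with a flat lid, 184 x 170 mm, lid top 71 mm above the table; origin at the centre of its underside. A bar handle, 70 mm along y, stands 21 mm above the lid at x = +50 mm. A like pan without a mark, fixed, stands far to the right
- spot (a point): Centre of the mark on the pan's lid top, a dark engraved ring (28 mm inside, 35 mm outside diameter) with a dot in its middle, at x = -35, y = +30 mm from the pan's centre, on the side away from the handle. The probe goes here
- dredger: Steel flour can, 56 mm across, 85 mm tall; leave it
- measure: Small steel cup, 60 mm across, 60 mm tall; leave it
- cutter: Steel ring cutter, 68 mm across, 30 mm tall; leave it
- jar: Glass jar, 62 mm across, 90 mm tall; leave it
- bowl: Steel mixing bowl, 160 mm across, 70 mm tall; leave it
- spatula: Spatula lying on the table to the left; leave it

How it is judged:
On the way:
1. the held meter's eye is aimed squarely at the label from 5 to 10 cm and kept still for a second (x of label in the frame of eye between -0.015 and 0.015 m and y of label in the frame of eye between -0.015 and 0.015 m and z of label in the frame of eye between -0.105 and -0.045 m and angle between the z axis of meter and the z axis of label, either way round below 0.21 rad and angle between meter's own z axis and vertical below 1.2 rad and contact force between the fingers and meter above 2 N and linear speed of meter below 0.02 m/s and angular speed of meter below 0.15 rad/s), for 0.8 s.
At the end, for the whole second after the job is handed in: The gripped meter stands upright (within 7 degrees) and still with the middle of its probe tip within 9 mm of the mark's centre on the pan lid, the probe pushed in 2.5 to 9.5 mm (1 to 8 N on the lid); only the gripper and the lid hold it, the arm touches the pan nowhere (horizontal distance between tip and spot below 0.009 m and z of tip in the frame of pan between 0.067 and 0.075 m and angle between meter's own z axis and vertical below 0.12 rad and value of joint probe between 0.0025 and 0.0095 m and contact force between meter and pan between 1 and 8 N and contact force between the fingers and meter above 2 N and contact force between meter and dock below 0.05 N and contact force between meter and holder below 0.05 N and contact force between each of the arm, the fingers and pan below 0.05 N and linear speed of meter below 0.02 m/s and angular speed of meter below 0.15 rad/s); the arm keeps its last pose, push and grip.
It fails at once if the probe or meter is pressed hard on the pan (over 15 N) (contact force between meter and pan above 15 N).
It fails at once if the label or its holder is touched (contact force between any of meter, the fingers, the arm and holder above 0.5 N).
It fails at once if one of the other things on the table is moved by more than 15 mm (distance of any of dredger, measure, cutter, jar, bowl, spatula from where it was at the start of the episode above 0.015 m).
It also fails if it takes over 51 s, if anything falls off the work surface, if the arm or the gripper's body presses on something with over 40 N, if the wrist force passes 120 N, or if a joint passes its speed limit or range.

## Working session

There is one attempt and no reset: what is moved stays moved. The work goes in short steps, Python scripts to look and compute and a shell command to move; the robot and the scene stay as the last step left them, time stands still between calls to the robot, and variables do not carry over. Pictures are saved under pics/ and viewed, at most 13 in all, crops included, and the job is handed in when it is done.

```bash
mkdir -p pics; ls; cat > h.py <<'E'
import numpy as np, cv2
from rig import robot, cams
def ray(c,uv):
    f=c["color"].shape[0]/2/np.tan(np.radians(c["fov_y"]/2)); uv=np.atleast_2d(np.array(uv,float))
    K=np.array([[f,0,c["cx"]],[0,f,c["cy"]],[0,0,1]])
    d=(uv-[c["cx"],c["cy"]])/f; s=d.copy()
    for _ in range(20): s=d/(1+c["k1"]*(s**2).sum(1,keepdims=True))
    R=c["view"][:3,:3]; t=c["view"][:3,3]
    return -R.T@t, np.c_[s,np.ones(len(s))]@R
def plane(c,uv,z):
    o,d=ray(c,uv); return o+d*((z-o[2])/d[:,2])[:,None]
def deep(c,uv):
    o,d=ray(c,uv); uv=np.atleast_2d(uv).astype(int); return o+d*c["depth"][uv[:,1],uv[:,0]][:,None]
def cloud(c):
    v,u=np.mgrid[:c["color"].shape[0],:c["color"].shape[1]]
    return deep(c,np.c_[u.ravel(),v.ravel()]).reshape(*u.shape,3)
E
python3 - <<'E'
from h import *
import pickle
for n in ["scene","top","wrist"]:
    c=cams.camera(n); pickle.dump(c,open(n+".pkl","wb")); cv2.imwrite(f"pics/{n}0.png",c["color"])
    print(n,c["fov_y"],c["k1"],ray(c,[256,192]),(c["depth"]==0).mean())
print(robot.get_obs())
E
```

```text
pics
scene 52.6616742493028 -0.10052252056365252 (array([ 1.40086313, -0.37899746,  0.93132842]), array([[-0.6451332 ,  0.39165826, -0.6560703 ]])) 0.016367594401041668
top 49.52583830447887 -0.03707826213577555 (array([0.42767227, 0.12044506, 1.17938898]), array([[ 0.10689395,  0.00677881, -0.99434948]])) 0.003931681315104167
wrist 60.18605805309064 -0.08430004026475915 (array([ 0.33396399, -0.53251619,  0.38251191]), array([[-0.23341436, -0.11849846, -0.96516232]])) 0.004007975260416667
{'time': 0.15, 'q': array([-1.30349594e+00,  5.28246166e-01,  1.43361956e+00,  1.64311792e-05,
        1.18142478e+00, -1.78502702e-01]), 'joint_velocities': array([ 1.00908031e-04, -2.03118291e-03, -3.41625871e-03,  7.58754558e-06,
        3.06193411e-04, -7.61548089e-04]), 'joint_torque': array([ 1.06017426e-04, -4.40430343e+01, -1.76842296e+01,  6.31929003e-02,
        5.52350900e-02, -1.00471489e-04]), 'position': array([ 0.2693717 , -0.56336649,  0.23879671]), 'tool_rot': array([ 9.75260478e-01,  2.21057184e-01, -3.00884931e-05, -8.48427515e-04]), 'ft_force': array([ 0.17147393,  0.29877706, -0.39521822]), 'moment': array([-0.04277809, -0.01789549,  0.02658389]), 'grip_force': 0.0, 'grip_width': 0.08688125278340077}
```

View pics/top0.png

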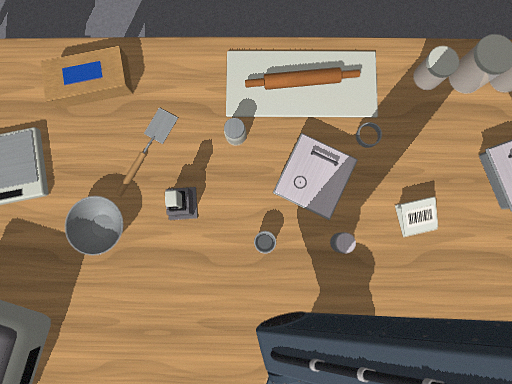

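View pics/scene0.png

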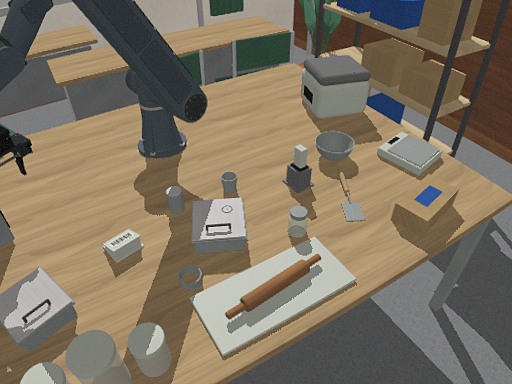

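```bash
python3 - <<'E'
from h import *
import pickle
t=pickle.load(open("top.pkl","rb")); s=pickle.load(open("scene.pkl","rb"))
def cr(c,x,y,w,h,W,H): return cv2.resize(c["color"][y:y+h,x:x+w],(W,H),interpolation=cv2.INTER_CUBIC)
a=np.hstack([cr(t,155,175,50,50,400,400)[:300],cr(s,275,140,50,60,400,480)[:300]])
b=np.hstack([cr(t,265,125,100,75,400,300),cr(t,390,190,60,45,400,300)])
cv2.imwrite("pics/c1.png",np.vstack([a,b]))
P=cloud(t)
for n,(x,y,w,h) in dict(meter=(155,175,50,50),pan=(265,125,100,100),lab=(390,190,60,55)).items():
    z=P[y:y+h,x:x+w]; zz=z[...,2]
    print(n,np.percentile(zz,[1,50,95,99.5]).round(4))
    m={'meter':zz>.15,'pan':(zz>.062)&(zz<.078),'lab':zz>.02}[n].astype(np.uint8)
    cs=max(cv2.findContours(m,0,2)[0],key=cv2.contourArea)
    q=z[m>0]; r=cv2.minAreaRect((q[:,:2]*1000).astype(np.float32)); print(r, q.mean(0), np.median(q[:,2]))
m=(P[175:225,155:205,2]>.065)&(P[175:225,155:205,2]<.082); q=P[175:225,155:205][m]; print(cv2.minAreaRect((q[:,:2]*1000).astype(np.float32)),q.mean(0))
E
```

```text
meter [-0.0041  0.0028  0.1609  1.1794]
((487.6296691894531, 234.74795532226562), (254.14437866210938, 45.28550338745117), 72.4242172241211) [0.51379626 0.3232519  0.22651281] 0.1614965770586696
pan [-0.004   0.0035  0.0746  0.0941]
((592.9078369140625, -31.41632080078125), (170.07379150390625, 184.0933837890625), 64.34164428710938) [ 0.59008562 -0.03003541  0.07132455] 0.07157875996187224
lab [-0.0039  0.003   0.0487  0.0543]
((445.4866943359375, -128.7852325439453), (83.33727264404297, 493.98431396484375), 12.786986351013184) [ 0.49054143 -0.31541997  0.04893284] 0.038560263091094615
((520.5645751953125, 338.1586608886719), (70.17803192138672, 62.65891647338867), 4.216814041137695) [0.51664616 0.32837844 0.07729956]
```

View pics/c1.png

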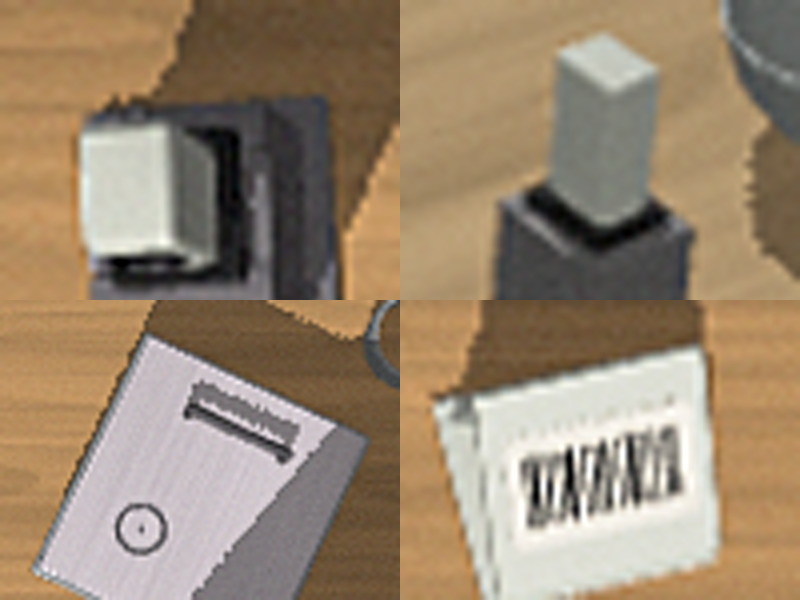

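```bash
python3 - <<'E'
from h import *
import pickle
t=pickle.load(open("top.pkl","rb")); s=pickle.load(open("scene.pkl","rb"))
P=cloud(t)
# ring: dark pixels near (300,182)
def dark(c,x,y,w,h,th):
    g=cv2.cvtColor(c["color"],6)[y:y+h,x:x+w]; m=(g<th).astype(np.uint8); return m,g
m,g=dark(t,288,170,25,25,110); cs=max(cv2.findContours(m,0,1)[0],key=cv2.contourArea); e=cv2.fitEllipse(cs); print("ring",e,plane(t,[e[0][0]+288,e[0][1]+170],.071))
m,g=dark(t,402,205,36,24,110); vs,us=np.nonzero(m); uv=np.c_[us+402,vs+205]
p=plane(t,uv,.036)[:,:2]*1000; r=cv2.minAreaRect(p.astype(np.float32)); print("bar top",r,p.mean(0),cv2.boxPoints(r).round(1).tolist())
# plate plane fit from depth
q=P[uv[:,1],uv[:,0]]; c=np.median(q,0); print("bar depth mean",q.mean(0),c)
z=P[190:245,390:450].reshape(-1,3); k=(z[:,2]>.012)&(z[:,2]<.06)&(abs(z[:,:2]-c[:2]).max(1)<.09); z=z[k]; print("holder",cv2.minAreaRect((z[:,:2]*1000).astype(np.float32)))
n=np.linalg.svd(q-q.mean(0),full_matrices=False)[2][2]; n*=np.sign(n[2]); print("n",n,np.degrees(np.arccos(n[2])),np.degrees(np.arctan2(-n[1],-n[0])))
# scene bar
g=cv2.cvtColor(s["color"],6)[228:256,105:145]; vs,us=np.nonzero(g<90); p=plane(s,np.c_[us+105,vs+228],.036); print("bar scene",p.mean(0),len(p))
# meter top white
b=t["color"][175:225,155:205].astype(int); w=(b[...,0]>150)&(P[175:225,155:205,2]>.15)&(P[175:225,155:205,2]<.17); q=P[175:225,155:205][w]
print("meter top",cv2.minAreaRect((q[:,:2]*1000).astype(np.float32)),w.sum(),q.mean(0))
# dock foot height
z=P[175:225,155:210].reshape(-1,3); k=(abs(z[:,0]-.52)<.05)&(abs(z[:,1]-.338)<.06)&(z[:,2]<.06)
print(np.histogram(z[k][:,2],np.arange(-.01,.06,.004)))
E
```

```text
ring ((58.74604034423828, 17.31319808959961), (25.08639907836914, 82.472412109375), 0.0) [[ 0.56123755 -0.11494609  0.071     ]]
bar top ((487.088134765625, -320.21319580078125), (27.149370193481445, 64.22185516357422), 12.709169387817383) [ 486.45012254 -320.1314734 ] [[466.79998779296875, -291.8999938964844], [480.8999938964844, -354.5], [507.3999938964844, -348.6000061035156], [493.29998779296875, -285.8999938964844]]
bar depth mean [ 0.4856171  -0.31301302  0.05388232] [ 0.48502713 -0.31905167  0.03681068]
holder ((487.4499206542969, -321.8426818847656), (86.94977569580078, 98.8700180053711), 12.7869873046875)
n [-0.97985885 -0.19785781  0.02699865] 88.45290314684611 11.41593477650221
bar scene [ 0.50539031 -0.35060506  0.036     ] 7
meter top ((519.6258544921875, 338.5979919433594), (37.49653244018555, 28.205028533935547), 3.201164960861206) 169 [0.51972072 0.33902029 0.16154817]
(array([  0,  41, 291, 244, 140,  15,   7,  10,   7,   3,   8,   6,   5,
        11,   9,  11,   6]), array([-0.01 , -0.006, -0.002,  0.002,  0.006,  0.01 ,  0.014,  0.018,
        0.022,  0.026,  0.03 ,  0.034,  0.038,  0.042,  0.046,  0.05 ,
        0.054,  0.058]))
```

View pics/wrist0.png

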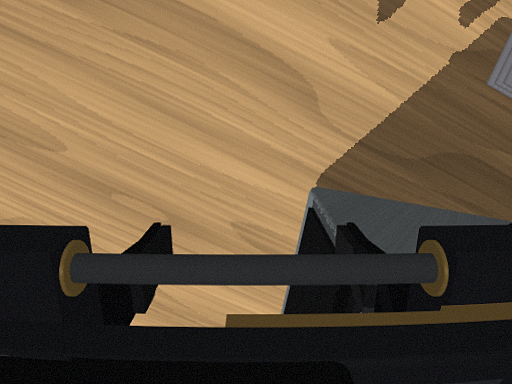

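```bash
cat >> h.py <<'E'
from scipy.spatial.transform import Rotation as R
def go(x,y,z,yaw):
    o=robot.get_obs(); M=R.from_quat(o["tool_rot"]).as_matrix(); p=o["position"]
    y0=np.degrees(np.arctan2(M[1,0],M[0,0])); a=np.radians(yaw); d=np.array([x,y,z])-p
    X=np.array([np.cos(a),np.sin(a),0]);Y=np.array([np.sin(a),-np.cos(a),0])
    print("t %.2f p %s yaw %.2f tilt %.2f | twist %.2f, then tool cm %s"%(o["time"],p.round(4),y0,np.degrees(np.arccos(-M[2,2])),(y0-yaw+180)%360-180,(np.array([d@X,d@Y,-d[2]])*100).round(2)))
E
python3 - <<'E'
from h import *
import pickle
go(.520,.338,.225,4)
t=pickle.load(open("top.pkl","rb")); g=cv2.cvtColor(t["color"],6)[172:194,289:311]
m=(g<120).astype(np.uint8); vs,us=np.nonzero(m); print(len(us),us.min(),us.max(),vs.min(),vs.max(),plane(t,[289+us.mean(),172+vs.mean()],.071))
E
```

```text
t 0.15 p [ 0.2694 -0.5634  0.2388] yaw 25.54 tilt 0.10 | twist 21.54, then tool cm [ 31.29 -88.17   1.38]
41 5 17 4 16 [[0.57527594 0.01003684 0.071     ]]
```

```bash
python3 -m pendant '[{"jaw":1,"linear":[0,0,0],"twist":7.15},{"jaw":1,"linear":[0,0,0],"twist":7.15},{"jaw":1,"linear":[0,0,0],"twist":7.15},{"jaw":1,"linear":[1,-2.5,0],"twist":0},{"jaw":1,"linear":[1.4,-3.8,0],"twist":0},{"jaw":1,"linear":[1.4,-3.8,0],"twist":0},{"jaw":1,"linear":[1.4,-3.8,0],"twist":0},{"jaw":1,"linear":[1.4,-3.8,0],"twist":0},{"jaw":1,"linear":[1.4,-3.8,0],"twist":0},{"jaw":1,"linear":[1.4,-3.8,0],"twist":0},{"jaw":1,"linear":[1.4,-3.8,0],"twist":0},{"jaw":1,"linear":[1.4,-3.8,0],"twist":0}]'; python3 -c "
from h import *
go(.520,.338,.225,4)"
```

```text
time: 1.15
position: [0.3677, -0.2251, 0.2395]
tool_rot: [0.999, 0.035, 0.0, -0.0]
ft_force: [0.6, 0.1, 0.8]
grip_width: 0.0872
grip_force: 0.0
t 1.15 p [ 0.3677 -0.2251  0.2395] yaw 4.05 tilt 0.01 | twist 0.05, then tool cm [ 19.12 -55.11   1.45]
```

```bash
python3 -m pendant '[{"jaw":1,"linear":[1.4,-3.9,0],"twist":0},{"jaw":1,"linear":[1.4,-3.9,0],"twist":0},{"jaw":1,"linear":[1.4,-3.9,0],"twist":0},{"jaw":1,"linear":[1.4,-3.9,0],"twist":0},{"jaw":1,"linear":[1.4,-3.9,0],"twist":0},{"jaw":1,"linear":[1.4,-3.9,0],"twist":0},{"jaw":1,"linear":[1.4,-3.9,0],"twist":0},{"jaw":1,"linear":[1.4,-3.9,0],"twist":0},{"jaw":1,"linear":[1.4,-3.9,0],"twist":0},{"jaw":1,"linear":[1.4,-3.9,0],"twist":0},{"jaw":1,"linear":[1.4,-3.9,0],"twist":0},{"jaw":1,"linear":[1.2,-3.9,0],"twist":0}]' >/dev/null; python3 -m pendant '[{"jaw":1,"linear":[1.2,-3.8,0],"twist":0},{"jaw":1,"linear":[0.8,-3,0],"twist":0},{"jaw":1,"linear":[0.5,-1.4,0],"twist":0},{"jaw":1,"linear":[0,0,0],"twist":0},{"jaw":1,"linear":[0,0,0],"twist":0}]'; python3 - <<'E'
from h import *
go(.520,.338,.122,4)
c=cams.camera("wrist"); cv2.imwrite("pics/w1.png",c["color"])
P=cloud(c); m=(P[...,2]>.15)&(P[...,2]<.168)&(np.hypot(P[...,0]-.52,P[...,1]-.338)<.05); q=P[m]
print(cv2.minAreaRect((q[:,:2]*1000).astype(np.float32)),q.mean(0),len(q))
E
```

```text
time: 2.57
position: [0.5184, 0.3356, 0.2389]
tool_rot: [0.999, 0.037, -0.001, 0.0]
ft_force: [-0.4, -0.4, 0.4]
grip_width: 0.0874
grip_force: 0.0
t 2.57 p [0.5184 0.3356 0.2389] yaw 4.20 tilt 0.09 | twist 0.20, then tool cm [ 0.18 -0.23 11.69]
((522.0457153320312, 339.7802734375), (39.11702346801758, 29.96288299560547), 4.4672346115112305) [0.52357854 0.33981157 0.15912509] 2238
```

View pics/w1.png

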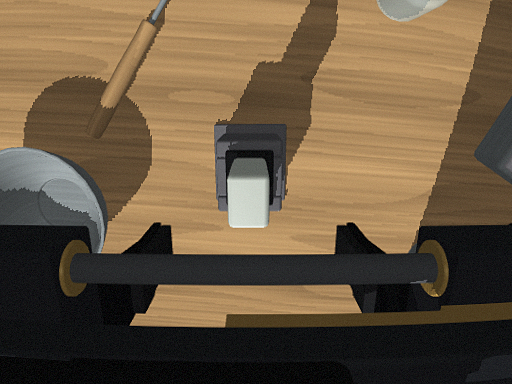

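```bash
python3 -m pendant '[{"jaw":1,"linear":[0.3,-0.35,2],"twist":0},{"jaw":1,"linear":[0,0,3.5],"twist":0},{"jaw":1,"linear":[0,0,3.2],"twist":0},{"jaw":1,"linear":[0,0,2],"twist":0},{"jaw":1,"linear":[0,0,1],"twist":0},{"jaw":1,"linear":[0,0,0],"twist":0},{"jaw":0.2,"linear":[0,0,0],"twist":0},{"jaw":0.2,"linear":[0,0,0],"twist":0},{"jaw":0.2,"linear":[0,0,0],"twist":0},{"jaw":0.2,"linear":[0,0,0],"twist":0},{"jaw":0.2,"linear":[0,0,0],"twist":0},{"jaw":0.2,"linear":[0,0,0],"twist":0}]' 10; python3 -c "
from h import *
go(.521,.339,.122,4.2)"
```

```text
time: 3.62
position: [0.522, 0.3391, 0.1234]
tool_rot: [0.999, 0.036, 0.001, -0.0]
ft_force: [0.5, 0.3, -0.2]
grip_width: 0.0549
grip_force: 0.0
t 3.62 p [0.522  0.3391 0.1234] yaw 4.10 tilt 0.08 | twist -0.10, then tool cm [-0.1   0.01  0.14]
```

```bash
python3 -m pendant '[{"jaw":0.2,"linear":[0,0,0],"twist":0},{"jaw":0.2,"linear":[0,0,0],"twist":0},{"jaw":0.2,"linear":[0,0,0],"twist":0},{"jaw":0.2,"linear":[0,0,0],"twist":0},{"jaw":0.2,"linear":[0,0,-0.6],"twist":0},{"jaw":0.2,"linear":[0,0,-0.6],"twist":0},{"jaw":0.2,"linear":[0,0,-0.6],"twist":0},{"jaw":0.2,"linear":[0,0,0],"twist":0},{"jaw":0.2,"linear":[0,0,0],"twist":0}]'; python3 -c "
from h import *
go(.521,.339,.142,4.2)"
```

```text
time: 4.37
position: [0.5221, 0.3391, 0.1413]
tool_rot: [0.999, 0.036, 0.001, -0.0]
ft_force: [0.0, -0.2, -2.0]
grip_width: 0.0304
grip_force: 10.0
t 4.37 p [0.5221 0.3391 0.1413] yaw 4.09 tilt 0.08 | twist -0.11, then tool cm [-0.11 -0.   -0.07]
```

```bash
python3 -m pendant '[{"jaw":0.2,"linear":[-0.3,0,0],"twist":0},{"jaw":0.2,"linear":[-0.3,0,0],"twist":0},{"jaw":0.2,"linear":[-0.3,0,0],"twist":0},{"jaw":0.2,"linear":[0,0,0],"twist":0}]'; python3 -m pendant '[{"jaw":0.2,"linear":[-0.3,0,0],"twist":0},{"jaw":0.2,"linear":[-0.3,0,0],"twist":0},{"jaw":0.2,"linear":[-0.3,0,0],"twist":0},{"jaw":0.2,"linear":[-0.3,0,0],"twist":0},{"jaw":0.2,"linear":[-0.3,0,0],"twist":0},{"jaw":0.2,"linear":[0,0,0],"twist":0},{"jaw":0.2,"linear":[0,0,0],"twist":0}]'; python3 - <<'E'
from h import *
go(.5,.339,.142,4.2)
c=cams.camera("top"); import pickle; s=cams.camera("scene"); pickle.dump(s,open("s2.pkl","wb"))
cv2.imwrite("pics/s2.png",cv2.resize(s["color"][100:220,240:360],(600,600),interpolation=2))
E
```

```text
time: 4.7
position: [0.5136, 0.3385, 0.1412]
tool_rot: [0.999, 0.036, 0.001, -0.0]
ft_force: [3.3, 0.9, 0.7]
grip_width: 0.0296
grip_force: 10.0
time: 5.28
position: [0.4967, 0.3372, 0.1403]
tool_rot: [0.999, 0.036, -0.001, 0.0]
ft_force: [2.6, 1.3, -0.1]
grip_width: 0.03
grip_force: 10.0
t 5.28 p [0.4967 0.3372 0.1403] yaw 4.10 tilt 0.11 | twist -0.10, then tool cm [ 0.34 -0.15 -0.17]
```

View pics/s2.png

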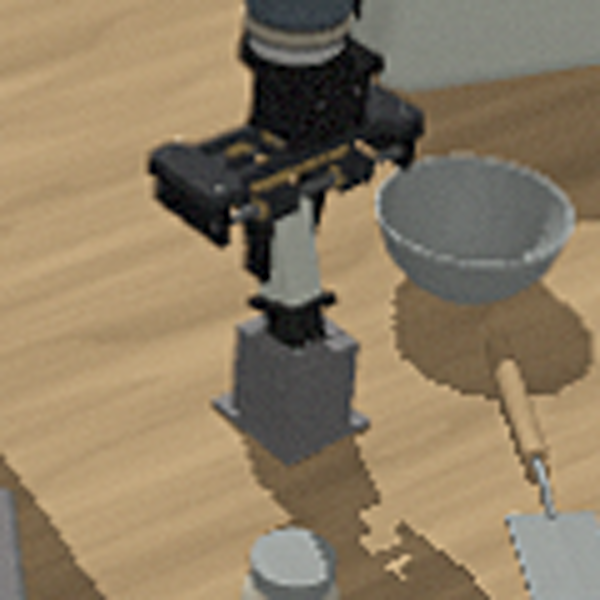

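```bash
python3 -m pendant '[{"jaw":0.2,"linear":[0,0,0],"twist":0},{"jaw":0.2,"linear":[0,0,0],"twist":0},{"jaw":0.2,"linear":[0,0,0],"twist":0},{"jaw":0.2,"linear":[0,0,-1],"twist":0},{"jaw":0.2,"linear":[0,0,-2],"twist":0},{"jaw":0.2,"linear":[0,0,-2.5],"twist":0},{"jaw":0.2,"linear":[0,0,-2.5],"twist":0},{"jaw":0.2,"linear":[0,0,-1],"twist":0},{"jaw":0.2,"linear":[0,0,0],"twist":0},{"jaw":0.2,"linear":[0,0,0],"twist":0},{"jaw":0.2,"linear":[0,0,0],"twist":0}]' 30; cat >> h.py <<'E'
def face():
    o=robot.get_obs(); M=R.from_quat(o["tool_rot"]).as_matrix(); p=o["position"]
    c=cams.camera("wrist"); L=(cloud(c)-p)@M   # tool frame
    b=c["color"].astype(int); w=(b.min(2)>110)&(b.max(2)-b.min(2)<45)
    k=w&(abs(L[...,1])<.013)&(L[...,0]>-.01)&(L[...,0]<.06)&(L[...,2]>-.03)&(L[...,2]<.04)
    q=L[k]; A=np.c_[q[:,2],np.ones(len(q))]; 
    for _ in range(4):
        f=np.linalg.lstsq(A,q[:,0],rcond=None)[0]; r=abs(A@f-q[:,0]); s=r<max(2*np.median(r),.001); A,q=A[s],q[s]
    print("face n",len(q),"tilt deg",np.degrees(np.arctan(f[0])),"x at z=-2mm",f@[-.002,1],"y",q[:,1].min(),q[:,1].max(),"z",q[:,2].min(),q[:,2].max())
    return c
E
python3 - <<'E'
from h import *
c=face(); cv2.imwrite("pics/w2.png",c["color"]); go(.5,.339,.22,4.2)
E
```

```text
time: 6.3
position: [0.4963, 0.3366, 0.229]
tool_rot: [0.999, 0.036, -0.002, 0.001]
ft_force: [1.0, 0.9, -1.5]
grip_width: 0.0297
grip_force: 30.0
face n 4320 tilt deg 16.01872560480021 x at z=-2mm 0.025266604797250704 y -0.012978366688694296 0.01299947674857445 z -0.02999570508091256 0.02764485489415622
t 6.35 p [0.4964 0.3365 0.2287] yaw 4.09 tilt 0.26 | twist -0.11, then tool cm [ 0.38 -0.22  0.87]
```

View pics/w2.png

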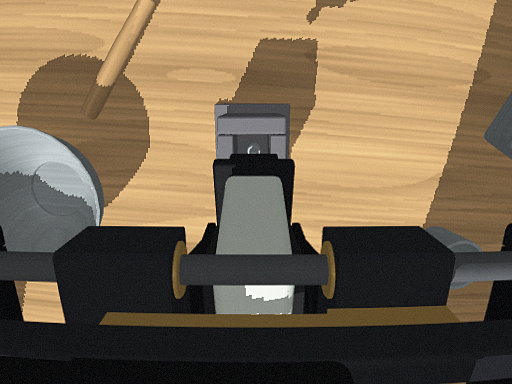

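```bash
python3 - <<'E'
from h import *
o=robot.get_obs(); M=R.from_quat(o["tool_rot"]).as_matrix(); p=o["position"]
c=cams.camera("wrist"); L=(cloud(c)-p)@M
for v in range(160,320,8): print(v,L[v,250:259].mean(0).round(4),c["color"][v,254])
E
```

```text
160 [0.0415 0.0001 0.0324] [14 15 14]
168 [0.038  0.0001 0.0284] [19 13  6]
176 [0.0332 0.0001 0.0301] [108 112 109]
184 [0.0315 0.0001 0.0191] [128 137 130]
192 [0.0293 0.0001 0.0117] [130 134 131]
200 [0.0273 0.0001 0.0048] [132 135 134]
208 [ 0.0253  0.0001 -0.0011] [126 131 127]
216 [ 0.0236  0.     -0.0072] [127 135 130]
224 [ 0.0278 -0.     -0.0281] [130 134 130]
232 [ 0.0207  0.     -0.0185] [130 137 132]
240 [ 0.0193  0.     -0.0233] [125 133 127]
248 [ 0.0179 -0.     -0.0277] [127 134 129]
256 [ 0.0331 -0.0001 -0.0656] [45 43 42]
264 [ 0.0321 -0.0001 -0.068 ] [54 49 51]
272 [ 0.0304 -0.0001 -0.069 ] [59 57 56]
280 [ 0.0283 -0.0001 -0.0694] [59 58 57]
288 [ 0.0086 -0.     -0.0409] [242 247 244]
296 [ 0.0047 -0.     -0.0399] [249 253 250]
304 [ 0.0004 -0.     -0.0385] [140 148 142]
312 [-0.0041 -0.     -0.037 ] [136 144 137]
```

```bash
python3 -m pendant '[{"jaw":0.2,"linear":[0,0,0],"twist":-4.3},{"jaw":0.2,"linear":[0,0,0],"twist":-4.3},{"jaw":0.2,"linear":[-0.5,1,0],"twist":0},{"jaw":0.2,"linear":[-1,2,0],"twist":0},{"jaw":0.2,"linear":[-1,3,0],"twist":0},{"jaw":0.2,"linear":[-1,3.5,0],"twist":0},{"jaw":0.2,"linear":[-1,3.5,0],"twist":0},{"jaw":0.2,"linear":[-1,3.5,0],"twist":0},{"jaw":0.2,"linear":[-1,3.5,0],"twist":0},{"jaw":0.2,"linear":[-1,3.5,0],"twist":0},{"jaw":0.2,"linear":[-1,3.5,0],"twist":0},{"jaw":0.2,"linear":[-1,3.5,0],"twist":0}]'; python3 -c "
from h import *
go(.433,-.332,.225,12.7)"
```

```text
time: 7.4
position: [0.4705, 0.0168, 0.23]
tool_rot: [0.994, 0.109, -0.001, -0.0]
ft_force: [1.3, 0.6, -2.0]
grip_width: 0.0298
grip_force: 30.0
t 7.40 p [0.4705 0.0168 0.23  ] yaw 12.57 tilt 0.11 | twist -0.13, then tool cm [-11.33  33.2    0.5 ]
```

```bash
python3 -m pendant '[{"jaw":0.2,"linear":[-1.2,3.5,0],"twist":0},{"jaw":0.2,"linear":[-1.2,3.5,0],"twist":0},{"jaw":0.2,"linear":[-1.2,3.5,0],"twist":0},{"jaw":0.2,"linear":[-1.2,3.5,0],"twist":0},{"jaw":0.2,"linear":[-1.2,3.5,0],"twist":0},{"jaw":0.2,"linear":[-1.2,3.5,0],"twist":0},{"jaw":0.2,"linear":[-1.2,3.5,0],"twist":0},{"jaw":0.2,"linear":[-1.2,3.5,0],"twist":0},{"jaw":0.2,"linear":[-0.8,2.4,0],"twist":0},{"jaw":0.2,"linear":[-0.4,1.3,0],"twist":0},{"jaw":0.2,"linear":[0,0,0],"twist":0},{"jaw":0.2,"linear":[0,0,0],"twist":0}]' >/dev/null; python3 - <<'E'
from h import *
go(.433,-.332,.175,12.7)
c=face(); cv2.imwrite("pics/w3.png",c["color"])
P=cloud(c); g=cv2.cvtColor(c["color"],6)
m=(np.hypot(P[...,0]-.487,P[...,1]+.32)<.045)&(P[...,2]>.01)&(P[...,2]<.06)
d=m&(g<80); q=P[d]; print("bars",d.sum(),q.mean(0),(q.min(0)+q.max(0))/2)
q=P[m&(g>120)]; A=np.c_[q[:,:2],np.ones(len(q))]; f=np.linalg.lstsq(A,q[:,2],rcond=None)[0]; print("slope",np.degrees(np.arctan(np.hypot(*f[:2]))),np.degrees(np.arctan2(f[1],f[0])),"z at label",f@[.487,-.32,1])
E
```

```text
t 8.40 p [ 0.4355 -0.3134  0.2298] yaw 12.57 tilt 0.18 | twist -0.13, then tool cm [-0.65  1.76  5.48]
face n 4230 tilt deg 16.003531869415628 x at z=-2mm 0.02531396290828377 y -0.012984599732032316 0.012992357575026864 z -0.029992673526586276 0.027437885009513815
bars 584 [ 0.48729322 -0.31884515  0.03509869] [ 0.48731288 -0.32012633  0.03518151]
slope 21.191662287688803 12.996405321790848 z at label 0.03403462875835005
```

View pics/w3.png

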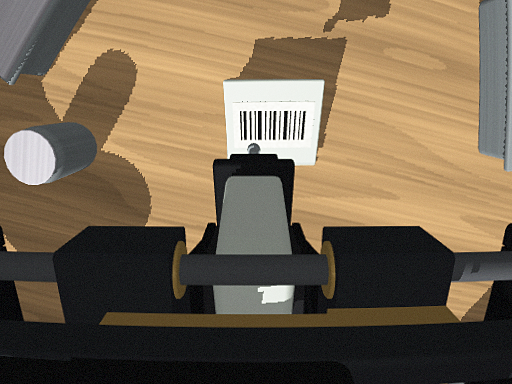

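```bash
python3 -m pendant '[{"jaw":0.2,"linear":[-0.3,0.9,0],"twist":0},{"jaw":0.2,"linear":[-0.3,0.8,0],"twist":0},{"jaw":0.2,"linear":[0,0,1],"twist":0},{"jaw":0.2,"linear":[0,0,1.5],"twist":0},{"jaw":0.2,"linear":[0,0,1.5],"twist":0},{"jaw":0.2,"linear":[0,0,1],"twist":0},{"jaw":0.2,"linear":[0,0,0.4],"twist":0},{"jaw":0.2,"linear":[0,0,0],"twist":0},{"jaw":0.2,"linear":[0,0,0],"twist":0},{"jaw":0.2,"linear":[0,0,0],"twist":0}]'; python3 - <<'E'
from h import *
go(.433,-.332,.175,12.7)
c=face(); o=robot.get_obs(); M=R.from_quat(o["tool_rot"]).as_matrix()
for t in (16,17):
  a=np.radians(t); D=np.array([np.sin(a),0,np.cos(a)]);U=np.array([np.cos(a),0,-np.sin(a)])
  e=np.array([.002,0,0])+.0735*D+.0115*U; l=M.T@(np.array([.487,-.320,.036])-o["position"])-e
  print("label in eye frame",l@U,l[1],l@D)
E
python3 -m pendant '[{"jaw":0.2,"linear":[0,0,0],"twist":0},{"jaw":0.2,"linear":[0,0,0],"twist":0},{"jaw":0.2,"linear":[0,0,0],"twist":0},{"jaw":0.2,"linear":[0,0,0],"twist":0},{"jaw":0.2,"linear":[0,0,0],"twist":0},{"jaw":0.2,"linear":[0,0,0],"twist":0},{"jaw":0.2,"linear":[0,0,0],"twist":0},{"jaw":0.2,"linear":[0,0,0],"twist":0},{"jaw":0.2,"linear":[0,0,0],"twist":0},{"jaw":0.2,"linear":[0,0,0],"twist":0},{"jaw":0.2,"linear":[0,0,0],"twist":0},{"jaw":0.2,"linear":[0,0,0],"twist":0}]'
```

```text
time: 9.28
position: [0.4348, -0.3325, 0.1772]
tool_rot: [0.994, 0.111, 0.0, 0.001]
ft_force: [0.6, -0.6, -2.4]
grip_width: 0.0298
grip_force: 30.0
t 9.28 p [ 0.4348 -0.3325  0.1772] yaw 12.70 tilt 0.09 | twist -0.00, then tool cm [-0.16 -0.09  0.22]
face n 2483 tilt deg 16.0129698677158 x at z=-2mm 0.02532044593004683 y -0.01299330793310215 0.012954039770466384 z -0.02999324307042553 0.027762245583964024
label in eye frame -0.0008897548749866026 -0.0009614662413085385 0.07658238175199467
label in eye frame -0.003510669592122371 -0.0009614662413085385 0.07674469778863444
time: 10.33
position: [0.4343, -0.3321, 0.1765]
tool_rot: [0.994, 0.111, -0.0, -0.0]
ft_force: [0.4, 0.0, -2.4]
grip_width: 0.03
grip_force: 30.0
```

```bash
python3 -m pendant '[{"jaw":0.2,"linear":[0,0,0],"twist":0},{"jaw":0.2,"linear":[0,0,0],"twist":0},{"jaw":0.2,"linear":[0,0,0],"twist":0},{"jaw":0.2,"linear":[0,0,-1.5],"twist":0},{"jaw":0.2,"linear":[0,0,-2.2],"twist":0},{"jaw":0.2,"linear":[0,0,-2.2],"twist":4.25},{"jaw":0.2,"linear":[0,0,0],"twist":4.25},{"jaw":0.2,"linear":[0.1,-1.5,0],"twist":0},{"jaw":0.2,"linear":[0.3,-3,0],"twist":0},{"jaw":0.2,"linear":[0.3,-3.5,0],"twist":0},{"jaw":0.2,"linear":[0.3,-3.5,0],"twist":0},{"jaw":0.2,"linear":[0.3,-3.5,0],"twist":0}]' >/dev/null; python3 -m pendant '[{"jaw":0.2,"linear":[0.3,-3.5,0],"twist":0},{"jaw":0.2,"linear":[0.3,-3.5,0],"twist":0},{"jaw":0.2,"linear":[0.3,-3.5,0],"twist":0},{"jaw":0.2,"linear":[0.3,-3.5,0],"twist":0},{"jaw":0.2,"linear":[0.3,-3.5,0],"twist":0},{"jaw":0.2,"linear":[0.3,-3.5,0],"twist":0},{"jaw":0.2,"linear":[0.3,-3.5,0],"twist":0},{"jaw":0.2,"linear":[0.3,-3.5,0],"twist":0},{"jaw":0.2,"linear":[0.3,-3.5,0],"twist":0},{"jaw":0.2,"linear":[0.3,-3.5,0],"twist":0},{"jaw":0.2,"linear":[0.3,-3.5,0],"twist":0},{"jaw":0.2,"linear":[0.2,-3.5,0],"twist":0}]'; python3 -c "
from h import *
go(.4387,.3325,.131,4.2)"
```

```text
time: 12.33
position: [0.4389, 0.2419, 0.2351]
tool_rot: [0.999, 0.037, -0.001, 0.0]
ft_force: [1.1, -0.4, -1.6]
grip_width: 0.0297
grip_force: 30.0
t 12.33 p [0.4389 0.2419 0.2351] yaw 4.29 tilt 0.10 | twist 0.09, then tool cm [ 0.64 -9.04 10.41]
```

```bash
python3 -m pendant '[{"jaw":0.2,"linear":[0.3,-3.5,0],"twist":0},{"jaw":0.2,"linear":[0.3,-3.2,0],"twist":0},{"jaw":0.2,"linear":[0,-2.4,0],"twist":0},{"jaw":0.2,"linear":[0,0,0],"twist":0},{"jaw":0.2,"linear":[0,0,2.5],"twist":0},{"jaw":0.2,"linear":[0,0,3],"twist":0},{"jaw":0.2,"linear":[0,0,3],"twist":0},{"jaw":0.2,"linear":[0,0,1.4],"twist":0},{"jaw":0.2,"linear":[0,0,0.4],"twist":0},{"jaw":0.2,"linear":[0,0,0],"twist":0},{"jaw":0.2,"linear":[0,0,0],"twist":0}]' >/dev/null
python3 - <<'E'
from h import *
go(.4387,.3325,.131,4.2)
c=face(); o=robot.get_obs(); M=R.from_quat(o["tool_rot"]).as_matrix()
L=(cloud(c)-o["position"])@M
for v in range(80,200,8): print(v,L[v,254].round(4),c["color"][v,254])
cv2.imwrite("pics/w4.png",c["color"])
E
```

```text
t 13.25 p [0.44  0.331 0.133] yaw 4.20 tilt 0.03 | twist 0.00, then tool cm [-0.12 -0.16  0.2 ]
face n 4324 tilt deg 16.064052717880568 x at z=-2mm 0.025255850914812306 y -0.012997289891877414 0.012998142920384865 z -0.029996667926384148 0.02801822048490895
80 [0.0883 0.0007 0.1302] [75 74 72]
88 [0.0822 0.0007 0.129 ] [75 73 73]
96 [0.076  0.0007 0.13  ] [76 71 74]
104 [0.0698 0.0007 0.1282] [72 70 72]
112 [0.0635 0.0007 0.1285] [75 72 71]
120 [0.0608 0.0005 0.0581] [73 71 68]
128 [0.0561 0.0005 0.0575] [74 72 69]
136 [0.0515 0.0005 0.0563] [72 72 70]
144 [0.0464 0.0005 0.0591] [73 69 67]
152 [0.0361 0.0006 0.0958] [104 101  94]
160 [0.041  0.0004 0.0329] [20 19 16]
168 [0.0374 0.0004 0.0291] [11 14 13]
176 [0.0325 0.0004 0.0313] [102 110 102]
184 [0.0311 0.0004 0.0194] [128 135 132]
192 [0.0288 0.0003 0.0124] [125 133 128]
```

View pics/w4.png

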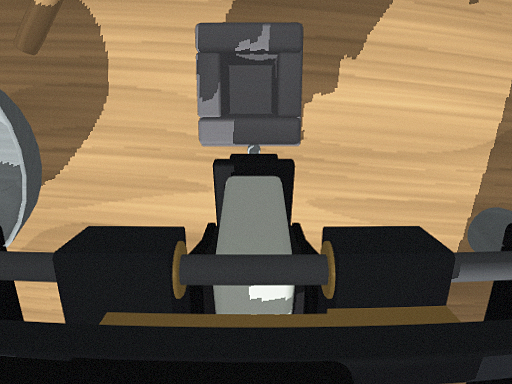

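```bash
python3 -m pendant '[{"jaw":0.2,"linear":[0.2,0,0.2],"twist":0},{"jaw":0.2,"linear":[0.3,0,0],"twist":0},{"jaw":0.2,"linear":[0.3,0,0],"twist":0},{"jaw":0.2,"linear":[0.3,0,0],"twist":0},{"jaw":0.2,"linear":[0.3,0,0],"twist":0},{"jaw":0.2,"linear":[0.3,0,0],"twist":0},{"jaw":0.2,"linear":[0.3,0,0],"twist":0},{"jaw":0.2,"linear":[0,0,0],"twist":0},{"jaw":0.2,"linear":[0,0,0],"twist":0}]' 10; python3 -c "
from h import *
go(.4387,.3325,.131,4.2);face()"
```

```text
time: 14.05
position: [0.4605, 0.3325, 0.1305]
tool_rot: [0.999, 0.037, 0.001, -0.0]
ft_force: [-3.0, -0.3, -1.0]
grip_width: 0.0302
grip_force: 10.0
t 14.05 p [0.4605 0.3325 0.1305] yaw 4.19 tilt 0.07 | twist -0.01, then tool cm [-2.17 -0.16 -0.05]
face n 3332 tilt deg 5.742209685978476 x at z=-2mm 0.02150105539825063 y -0.012998606219812067 0.012997876529971397 z -0.029977185375288675 0.03206973362179764
```

```bash
python3 -m pendant '[{"jaw":0.2,"linear":[0.2,0,0],"twist":0},{"jaw":0.2,"linear":[0.2,0,0],"twist":0},{"jaw":0.2,"linear":[0.2,0,0],"twist":0},{"jaw":0.2,"linear":[0.1,0,0],"twist":0},{"jaw":0.2,"linear":[0,0,0],"twist":0},{"jaw":0.2,"linear":[0,0,0],"twist":0}]'; python3 -c "
from h import *
go(.4387,.3325,.131,4.2);face()"
```

```text
time: 14.6
position: [0.4671, 0.3331, 0.1306]
tool_rot: [0.999, 0.037, 0.0, -0.0]
ft_force: [-2.2, -0.7, -0.1]
grip_width: 0.0303
grip_force: 10.0
t 14.60 p [0.4671 0.3331 0.1306] yaw 4.19 tilt 0.04 | twist -0.01, then tool cm [-2.84 -0.15 -0.04]
face n 2895 tilt deg 1.3642477035049205 x at z=-2mm 0.020212512768486256 y -0.012989591587870471 0.012997559713321309 z -0.029991693343599562 0.03498003439003155
```

```bash
python3 -m pendant '[{"jaw":0.2,"linear":[0.1,0,0],"twist":0},{"jaw":0.2,"linear":[0.1,0,0],"twist":0},{"jaw":0.2,"linear":[0,0,0],"twist":0},{"jaw":0.2,"linear":[0,0,0],"twist":0},{"jaw":0.2,"linear":[-0.5,0,0],"twist":0},{"jaw":0.2,"linear":[-1,0,0],"twist":0},{"jaw":0.2,"linear":[0,0,-1],"twist":0},{"jaw":0.2,"linear":[0,0,-2],"twist":0},{"jaw":0.2,"linear":[0,0,-3],"twist":0},{"jaw":0.2,"linear":[0,0,-3],"twist":0},{"jaw":0.2,"linear":[0,0,-1],"twist":0},{"jaw":0.2,"linear":[0,0,0],"twist":0}]' 30; python3 - <<'E'
from h import *
c=face(); o=robot.get_obs(); M=R.from_quat(o["tool_rot"]).as_matrix()
L=(cloud(c)-o["position"])@M
for v in list(range(160,200,4))+list(range(282,318,6)): print(v,L[v,254].round(4),c["color"][v,254])
s=cams.camera("scene"); 
go(.575,.0105,.24,4.2)
E
```

```text
time: 15.65
position: [0.4563, 0.3332, 0.2343]
tool_rot: [0.999, 0.037, 0.005, -0.002]
ft_force: [0.5, 0.2, -2.6]
grip_width: 0.03
grip_force: 30.0
face n 2641 tilt deg 1.3969846324618733 x at z=-2mm 0.020218411245720692 y -0.012995117037642495 0.012994568891874106 z -0.02998104777458132 0.0340169649762869
160 [ 0.0098 -0.0004  0.233 ] [125 178 216]
164 [ 0.0052 -0.0004  0.2326] [100 149 186]
168 [ 0.0004 -0.0004  0.233 ] [117 169 208]
172 [-0.0043 -0.0004  0.2325] [114 168 205]
176 [-0.0091 -0.0004  0.2329] [122 178 218]
180 [-0.0142 -0.0004  0.2339] [101 150 189]
184 [ 0.029  -0.0005  0.034 ] [21 17 12]
188 [ 0.0267 -0.0005  0.0343] [16 12 14]
192 [ 0.0243 -0.0005  0.0343] [27 25 23]
196 [ 0.0229 -0.0005  0.0312] [105 114 109]
282 [ 0.029  -0.0006 -0.0718] [50 49 44]
288 [ 0.0087 -0.0006 -0.0412] [234 239 235]
294 [ 0.0059 -0.0006 -0.0407] [230 238 234]
300 [ 0.0025 -0.0006 -0.0393] [136 146 140]
306 [ 0.0002 -0.0006 -0.0397] [137 141 139]
312 [-0.0014 -0.0006 -0.0412] [143 148 143]
t 15.75 p [0.4535 0.3319 0.2303] yaw 4.20 tilt 0.02 | twist -0.00, then tool cm [ 9.76 32.94 -0.97]
```

```bash
python3 -m pendant '[{"jaw":0.2,"linear":[0.4,1.5,0],"twist":0},{"jaw":0.2,"linear":[0.9,3,0],"twist":0},{"jaw":0.2,"linear":[1,3.5,0],"twist":0},{"jaw":0.2,"linear":[1,3.5,0],"twist":0},{"jaw":0.2,"linear":[1,3.5,0],"twist":0},{"jaw":0.2,"linear":[1,3.5,0],"twist":0},{"jaw":0.2,"linear":[1,3.5,0],"twist":0},{"jaw":0.2,"linear":[1,3.5,0],"twist":0},{"jaw":0.2,"linear":[1,3.5,0],"twist":0},{"jaw":0.2,"linear":[0.8,2.5,0],"twist":0},{"jaw":0.2,"linear":[0.4,1.3,0],"twist":0},{"jaw":0.2,"linear":[0,0,0],"twist":0}]' >/dev/null; python3 -m pendant '[{"jaw":0.2,"linear":[0,0,1],"twist":0},{"jaw":0.2,"linear":[0,0,1.5],"twist":0},{"jaw":0.2,"linear":[0,0,0.7],"twist":0},{"jaw":0.2,"linear":[0,0,0],"twist":0},{"jaw":0.2,"linear":[0,0,0],"twist":0},{"jaw":0.2,"linear":[0,0,0],"twist":0}]'; python3 - <<'E'
from h import *
go(.5735,.0105,.178,4.2)
c=face()
s=cams.camera("scene"); t=cams.camera("top")
def prj(c,p):
    q=c["view"]@np.r_[p,1]; s=q[:2]/q[2]; s=s*(1+c["k1"]*(s@s)); f=192/np.tan(np.radians(c["fov_y"]/2)); return s*f+[c["cx"],c["cy"]]
u=prj(s,[.575,.0105,.071]); print("spot px scene",u, "wrist",prj(c,[.575,.0105,.071]))
x,y=(u-[50,65]).astype(int); a=cv2.resize(s["color"][y:y+90,x:x+100],(600,540),interpolation=2); cv2.imwrite("pics/s5.png",a); print(x,y)
cv2.imwrite("pics/w5.png",c["color"])
E
```

```text
time: 17.25
position: [0.5725, 0.0129, 0.1987]
tool_rot: [0.999, 0.037, 0.0, -0.0]
ft_force: [-0.1, 0.4, -2.2]
grip_width: 0.0299
grip_force: 30.0
t 17.25 p [0.5725 0.0129 0.1987] yaw 4.27 tilt 0.02 | twist 0.07, then tool cm [0.08 0.25 2.07]
face n 1013 tilt deg 1.493948988097945 x at z=-2mm 0.020265355650744363 y -0.012977677279497193 0.01297820834776436 z -0.029994611791622557 0.03266866287386915
spot px scene [226.43805116 208.78633464] wrist [256.62795357 186.95185901]
176 143
```

View pics/s5.png

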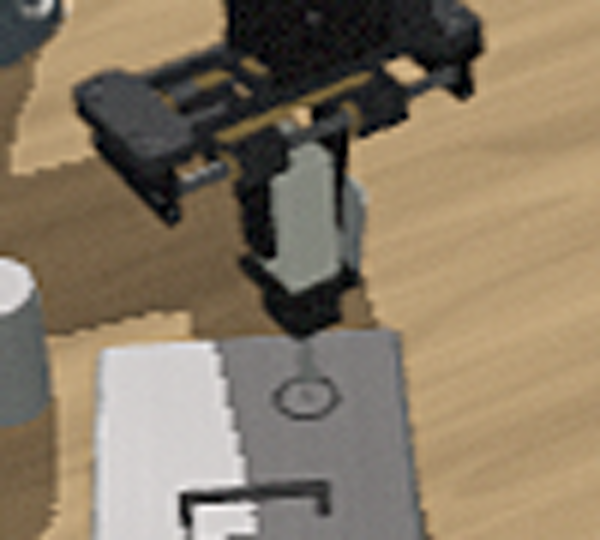

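```bash
python3 -m pendant '[{"jaw":0.2,"linear":[0.1,0.25,0.4],"twist":0},{"jaw":0.2,"linear":[0,0,0.4],"twist":0},{"jaw":0.2,"linear":[0,0,0.3],"twist":0},{"jaw":0.2,"linear":[0,0,0.2],"twist":0},{"jaw":0.2,"linear":[0,0,0],"twist":0},{"jaw":0.2,"linear":[0,0,0],"twist":0}]'; python3 -m pendant '[{"jaw":0.2,"linear":[0,0,0.2],"twist":0},{"jaw":0.2,"linear":[0,0,0.2],"twist":0},{"jaw":0.2,"linear":[0,0,0],"twist":0},{"jaw":0.2,"linear":[0,0,0],"twist":0},{"jaw":0.2,"linear":[0,0,0],"twist":0}]';  python3 -c "
from h import *
go(.5735,.0105,.178,4.2)"
```

```text
time: 17.9
position: [0.5736, 0.0094, 0.1853]
tool_rot: [0.999, 0.036, -0.0, -0.0]
ft_force: [-0.4, -0.3, -2.3]
grip_width: 0.0298
grip_force: 30.0
time: 18.32
position: [0.5739, 0.0095, 0.1818]
tool_rot: [0.999, 0.037, 0.0, 0.0]
ft_force: [0.4, 0.1, 0.7]
grip_width: 0.03
grip_force: 30.0
t 18.32 p [0.5739 0.0095 0.1818] yaw 4.19 tilt 0.03 | twist -0.01, then tool cm [-0.03 -0.11  0.38]
```

```bash
python3 -m pendant '[{"jaw":0.2,"linear":[0,0.05,0.1],"twist":0},{"jaw":0.2,"linear":[0,0,0.1],"twist":0},{"jaw":0.2,"linear":[0,0,0],"twist":0},{"jaw":0.2,"linear":[0,0,0],"twist":0},{"jaw":0.2,"linear":[0,0,0],"twist":0},{"jaw":0.2,"linear":[0,0,0],"twist":0}]' >/dev/null; python3 - <<'E'
from h import *
F=[]
for i in range(10):
    c=cams.camera("scene"); F.append(robot.get_obs()["ft_force"])
print(np.mean(F,0),np.std(F,0)); go(.5735,.0105,.178,4.2); face()
a=cv2.resize(c["color"][143:233,176:276],(600,540),interpolation=2); cv2.imwrite("pics/s6.png",a)
E
```

```text
[0.43357027 1.06097125 1.24050966] [0.37611925 0.70456246 0.4829023 ]
t 19.32 p [0.5738 0.0089 0.1796] yaw 4.19 tilt 0.02 | twist -0.01, then tool cm [-0.02 -0.16  0.16]
face n 1122 tilt deg 1.4501930642003542 x at z=-2mm 0.0202404406661005 y -0.012970459058935319 0.012948989111697055 z -0.02996413023323006 0.033635220010714534
```

View pics/s6.png

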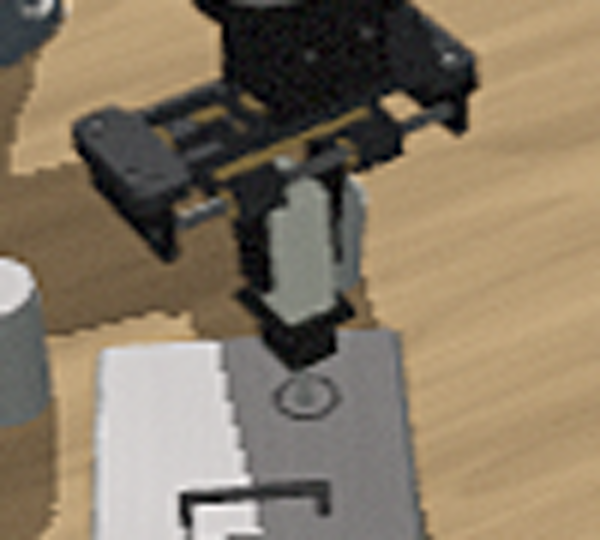

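```bash
python3 -c "
from rig import robot
print(robot.hand_in())"
```

```text
the job is handed in; nothing more can be done
None
```

The job is handed in at about 19 s of the 51 s allowed, with no verdict returned: by my estimates the eye was held about 77 mm from the label, within 4 mm of its middle and about 6° off square, for over a second. The probe now stands within about 1.5° of upright inside the ringed mark, pressed in roughly 5 mm (about 3.4 N), with the meter still gripped. The pendant cannot tilt the tool, so I tilted and re-straightened the meter in the fingers by pushing its nose against the dock.

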